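# Seasoning row from the draining tray into the caddy

### The arm

A 6-joint arm with a two-finger parallel gripper is mounted at the origin on the work surface. World frame = base frame: x ahead of the robot, y to its left, z up, the work surface at z = 0. Lengths are in mm, angles in rad, forces in N, time in s.
With the tool pointing down it reaches from about 350 to 725 mm from the base axis. Payload 4.3 kg.
Tool frame: the origin (TCP) lies between the finger pads; the fingertips stand 19 mm ahead of it and the grasp point (between the pads) is the TCP; z points along the fingers, y is the line along which they close (so a half turn about z gives the same grasp; the last joint's range is limited). The gripper opens to 85 mm and grips with 20 to 120 N. Pads are 22 mm wide; open, the fingers measure 114 mm over their backs; the gripper's body (76 mm by 85 mm) begins 54 mm behind the grasp point. The pads swing forward as they close: fully open they stand 13 mm farther back than shut.
Start: joints at [-0.11, 0.377, 0.081, 1.274, 0, 1.46], TCP at [575.038, 0.002, 213.829] pointing down, gripper open.
Joint ranges: [-2.72, 2.72], [-0.84, 1.66], [-1.02, 1.22], [-1.77, 2.12], [-1.37, 1.28], [-3.14, 3.14]. Speed limits (rad/s): [2.57, 2.57, 3.14, 3.14, 3.14, 3.14].

### API

Orientations are given as a 3x3 rotation matrix whose columns are the frame's x, y, z axes.
In Python, from plant import env gives the robot as it stands.
- The arm moves only by the shell command python3 -m handwheel 'ROWS'. ROWS is text: rows parted by semicolons, each of 7 numbers parted by spaces: the shift along the world's x, y, z in cm, then the turn, a rotation vector about the world's x, y, z in rad, then the closure in counts, from 0 (fully open) to 255 (shut). In form: x y z ax ay az fingers; .... A call has exactly 8 rows; each row shifts and turns the commanded pose from where the row before left it; what a row does not reach is not made up. A row lasts 1/10 s, in which the tool goes at most 50 mm and 8.59 degrees, less where a joint would pass 70% of its speed; a pose out of reach is approached as far as the arm can. A call is refused whole if a number of a shift passes 5 or a number of a turn 0.15, either way. A call with a gripper value outside its range is refused whole. The fingers move at their own pace and stop on an object; the grip force is fixed at half the most. Time passes only in rows, so rows that do not move let the fingers close, or fill a call up. It gives the time, the measured TCP pose, the force, the opening and the grip force at its end, in the units of the state.
- env.read_state(): the state, without advancing time (a new reading comes with each control period).
- env.read_camera(name): name is "scene" or "side" or "wrist"; returns a dict with "image" (480x640x3 uint8, red, green, blue), "K" (3x3 intrinsics, pixels), "distortion" ([k1, k2, p1, p2, k3] as OpenCV has them; the pictures are not rectified), "eye" and "orientation" of the camera in the world. Camera axes: x right, y up, looking along -z (the intrinsics and any distortion apply to the point x, -y, -z); pixel columns grow to the right and rows downward; lengths in mm; the calibration is good to about 2 mm. A picture is of the moment at which its call begins. There is no depth.
- env.job_done(): hands the job in; it is judged then, once.
Trained networks look in the newest picture that a camera, given by its name, has taken for a name from the list of things; names that differ only in an ending like _2 or _b are one class to them, and where a whole thing is asked for, a point or a joint stands for the part that bears it (a point fixed in the world has none). Each returns a list of dicts, best first, with "confidence" (0 to 1); they miss things now and then, are a little off and sometimes report something else, mostly with a low value. They report only what shows in the picture. A call takes as long as a camera call. They do not tell look-alikes from the thing itself.
- env.boxes_of(name, camera): "pixel" ([column, row] in pixels, amid what is visible of it).
The state is a dict: "time": time; "qpos": joint angles; "qvel": joint speeds; "joint_torque": joint torques, N m; "tool_pos": TCP position; "ee_rot": TCP orientation; "contact_force": force on the tool from outside, world axes, zero at the start; "wrist_torque": the same for the moment, N m; "opening": finger opening in mm; "gripper_force": force on a finger pad.
Only numpy, scipy, OpenCV 4.12 (cv2) and the standard library are available. Lean on these libraries where they do the work, as an engineer would, in place of code of your own. Each camera call takes 0.05 s, during which the arm holds its last target. There are 200 camera calls.

### The job

Move the four seasoning things (salt pot, pepper mill, spice jar and toothpick holder) from the steel draining tray into the wooden caddy, one in each bay, set down gently and standing upright. Keep their order counted from the marked ends: the one nearest the tray's spout goes into the bay nearest the caddy's handle, the next one into the next bay, and so on (so, seen from the robot, the row comes out reversed).

Things in the scene. Friction and masses are not known exactly. Their poses are not given: they have to be found in the camera images.
- salt_mid (a point): Salt pot: white ceramic, round, straight-sided with a domed top; 48 mm diameter (49 mm at the lid edge, 50 to 54 mm above its underside), 64 mm tall (point 32 mm above its underside), about 150 g. Its point is on its upright axis, half-way up; z is up. At the start it stands on its black pad on the tray.
- mill_mid (a point): Pepper mill: dark wood, round, waisted; 84 mm tall (point 42 mm above its underside), 46 mm diameter at the foot, 36 mm at the waist from 28 to 56 mm above the underside, 44 mm at the head; about 130 g. Its point is on its upright axis, half-way up; z is up. At the start it stands on its black pad on the tray.
- jar_mid (a point): Spice jar: round clear glass with a reddish filling and a steel screw cap; 44 mm diameter (cap 45 mm), 72 mm tall (point 36 mm above its underside), about 140 g. Its point is on its upright axis, half-way up; z is up. At the start it stands on its black pad on the tray.
- holder_mid (a point): Toothpick holder: square white ceramic pot, open at the top, with toothpicks in it; 42 x 42 mm with sides along its own x and y, 60 mm tall (point 30 mm above its underside), about 120 g. Its point is on its upright axis, half-way up; z is up. At the start it stands on its black pad on the tray.
- pad_salt: The round black rubber pad on which the salt pot stands at the start: 72 mm diameter, 6 mm thick, fixed on the tray, top 12 mm above the table. Origin at the centre of its underside. All four pads look alike; which place in the row it has changes from start to start, and it stays there when the salt pot is taken away.
- pad_mill: The round black rubber pad on which the pepper mill stands at the start: 72 mm diameter, 6 mm thick, fixed on the tray, top 12 mm above the table. Origin at the centre of its underside. All four pads look alike; which place in the row it has changes from start to start, and it stays there when the pepper mill is taken away.
- pad_jar: The round black rubber pad on which the spice jar stands at the start: 72 mm diameter, 6 mm thick, fixed on the tray, top 12 mm above the table. Origin at the centre of its underside. All four pads look alike; which place in the row it has changes from start to start, and it stays there when the spice jar is taken away.
- pad_holder: The round black rubber pad on which the toothpick holder stands at the start: 72 mm diameter, 6 mm thick, fixed on the tray, top 12 mm above the table. Origin at the centre of its underside. All four pads look alike; which place in the row it has changes from start to start, and it stays there when the toothpick holder is taken away.
- tray: Steel draining tray, fixed, 96 x 330 mm, 10 mm rim. Origin at the centre of its underside on the table; y along the row, z up. The pads lie in a row at y = -120, -40, +40, +120 mm (x = 0), tops 12 mm above the table. A narrow pouring spout (34 mm wide, 40 mm long) sticks out of its +y end. To the robot's left or right, turned up to 13 degrees; spout end to the robot's left.
- caddy: Wooden caddy, fixed, 86 x 328 mm. Origin at the centre of its underside on the table; y along the row, z up. Four bays, 74 x 74 mm inside, centres at y = -120, -40, +40, +120 mm (x = 0), floor 10 mm above the table; dividers 30 mm high, side rims 15 mm, end board with steel bar handle 62 mm high at the +y end (to the robot's right). On the other side from the tray, turned up to 13 degrees.
Things that resemble listed ones, but are neither listed nor needed, are in the scene too. What is shaped like the part that bears jar_mid but blue or pink is not meant.

How it is judged (in metres and radians):
At the end, for the whole second after the job is handed in: Each thing stands upright (within 0.08 rad) and at rest on the floor of its own caddy bay (centre within 20 mm of the bay centre along and across, height within 4 mm); its bay, counted from the handle, is the place its pad has counted from the spout (((y of pad_salt in the frame of tray between -0.14 and -0.1 m and y of salt_mid in the frame of caddy between -0.14 and -0.1 m) or (y of pad_salt in the frame of tray between -0.06 and -0.02 m and y of salt_mid in the frame of caddy between -0.06 and -0.02 m) or (y of pad_salt in the frame of tray between 0.02 and 0.06 m and y of salt_mid in the frame of caddy between 0.02 and 0.06 m) or (y of pad_salt in the frame of tray between 0.1 and 0.14 m and y of salt_mid in the frame of caddy between 0.1 and 0.14 m)) and x of salt_mid in the frame of caddy between -0.02 and 0.02 m and z of salt_mid in the frame of caddy between 0.038 and 0.046 m and angle between each of salt_mid, mill_mid, jar_mid, holder_mid's own z axis and vertical below 0.08 rad and linear speed of each of salt, mill, jar, holder below 0.02 m/s and angular speed of each of salt, mill, jar, holder below 0.2 rad/s and ((y of pad_mill in the frame of tray between -0.14 and -0.1 m and y of mill_mid in the frame of caddy between -0.14 and -0.1 m) or (y of pad_mill in the frame of tray between -0.06 and -0.02 m and y of mill_mid in the frame of caddy between -0.06 and -0.02 m) or (y of pad_mill in the frame of tray between 0.02 and 0.06 m and y of mill_mid in the frame of caddy between 0.02 and 0.06 m) or (y of pad_mill in the frame of tray between 0.1 and 0.14 m and y of mill_mid in the frame of caddy between 0.1 and 0.14 m)) and x of mill_mid in the frame of caddy between -0.02 and 0.02 m and z of mill_mid in the frame of caddy between 0.048 and 0.056 m and ((y of pad_jar in the frame of tray between -0.14 and -0.1 m and y of jar_mid in the frame of caddy between -0.14 and -0.1 m) or (y of pad_jar in the frame of tray between -0.06 and -0.02 m and y of jar_mid in the frame of caddy between -0.06 and -0.02 m) or (y of pad_jar in the frame of tray between 0.02 and 0.06 m and y of jar_mid in the frame of caddy between 0.02 and 0.06 m) or (y of pad_jar in the frame of tray between 0.1 and 0.14 m and y of jar_mid in the frame of caddy between 0.1 and 0.14 m)) and x of jar_mid in the frame of caddy between -0.02 and 0.02 m and z of jar_mid in the frame of caddy between 0.042 and 0.05 m and ((y of pad_holder in the frame of tray between -0.14 and -0.1 m and y of holder_mid in the frame of caddy between -0.14 and -0.1 m) or (y of pad_holder in the frame of tray between -0.06 and -0.02 m and y of holder_mid in the frame of caddy between -0.06 and -0.02 m) or (y of pad_holder in the frame of tray between 0.02 and 0.06 m and y of holder_mid in the frame of caddy between 0.02 and 0.06 m) or (y of pad_holder in the frame of tray between 0.1 and 0.14 m and y of holder_mid in the frame of caddy between 0.1 and 0.14 m)) and x of holder_mid in the frame of caddy between -0.02 and 0.02 m and z of holder_mid in the frame of caddy between 0.036 and 0.044 m); the robot touches nothing.
It fails at once if one of the four things is dropped (it comes down on caddy, tray or table faster than 0.9 m/s) ((linear speed of salt above 0.9 m/s and height (world z) of salt_mid below 0.067 m) or (linear speed of mill above 0.9 m/s and height (world z) of mill_mid below 0.077 m) or (linear speed of jar above 0.9 m/s and height (world z) of jar_mid below 0.071 m) or (linear speed of holder above 0.9 m/s and height (world z) of holder_mid below 0.065 m)).
It fails at once if one of the four things is tipped over (more than 50 degrees) (angle between any of salt_mid, mill_mid, jar_mid, holder_mid's own z axis and vertical above 0.87 rad).
It also fails if it takes over 104 s, if anything falls off the work surface, if the arm or the gripper's body presses on something with over 40 N, if the wrist force passes 120 N, or if a joint passes its speed limit or range.

## Working session

There is one attempt and no reset: what is moved stays moved. The work goes in short steps, Python scripts to look and compute and a shell command to move; the robot and the scene stay as the last step left them, time stands still between calls to the robot, and variables do not carry over. Pictures are saved under pics/ and viewed, at most 14 in all, crops included, and the job is handed in when it is done.

```bash
ls; mkdir -p pics; python3 - <<'E'
from plant import env
import cv2
s=env.read_state();print(s['time'],s['tool_pos'],s['ee_rot'],s['opening'])
for c in("scene","side"):
    r=env.read_camera(c);cv2.imwrite(f"pics/{c}0.png",r["image"][:,:,::-1]);print(c,r["eye"],r["K"],r["distortion"])
    for n in("salt_mid","mill_mid","jar_mid","holder_mid","pad_salt","tray","caddy"):
        print(n,[(round(b["confidence"],2),[round(float(v)) for v in b["pixel"]]) for b in env.boxes_of(n,c)])
E
```

```text
pics
0.0 [5.74333687e+02 9.02558249e-02 2.12889384e+02] [[-1.19249853e-05  9.99998091e-01 -1.95401104e-03]
 [ 9.99999971e-01  1.23953503e-05  2.40705752e-04]
 [ 2.40729513e-04 -1.95400811e-03 -9.99998062e-01]] 85.12868030823178
scene [ 779.72520083 -309.01674836  707.0398956 ] [[433.05504836   0.         320.76416291]
 [  0.         433.05504836 236.28365113]
 [  0.           0.           1.        ]] [-0.05433759  0.          0.          0.          0.        ]
salt_mid [(0.72, [186, 403]), (0.57, [270, 274])]
mill_mid [(0.8, [214, 351])]
jar_mid [(0.98, [200, 243]), (0.79, [243, 219]), (0.77, [242, 307]), (0.69, [358, 311]), (0.31, [188, 401])]
holder_mid [(0.94, [189, 400]), (0.3, [231, 369])]
pad_salt [(0.65, [282, 287])]
tray [(0.61, [241, 348])]
caddy [(0.8, [408, 181])]
side [ 166.52202534 -446.66581079  765.34348426] [[494.86836573   0.         314.36701411]
 [  0.         494.86836573 237.27175599]
 [  0.           0.           1.        ]] [0.01481459 0.         0.         0.         0.        ]
salt_mid [(0.78, [354, 283]), (0.66, [344, 300])]
mill_mid [(0.6, [427, 330])]
jar_mid [(0.82, [389, 301]), (0.73, [302, 340]), (0.66, [407, 223]), (0.66, [281, 298])]
holder_mid [(0.84, [474, 363])]
pad_salt [(0.7, [342, 299])]
tray [(0.94, [401, 344])]
caddy [(0.63, [264, 174]), (0.29, [401, 340])]
```

View pics/scene0.png

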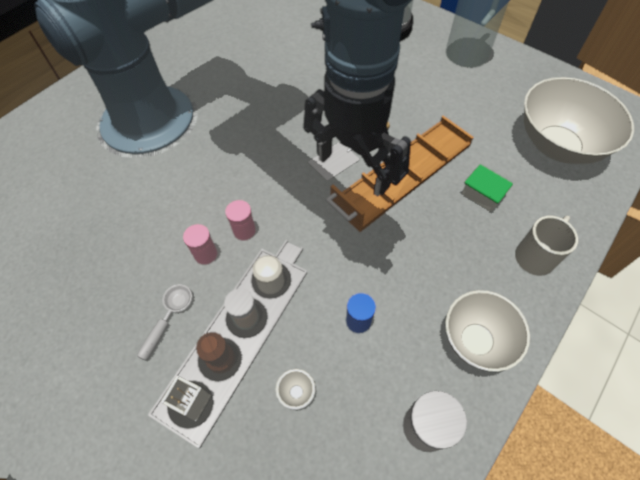

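View pics/side0.png

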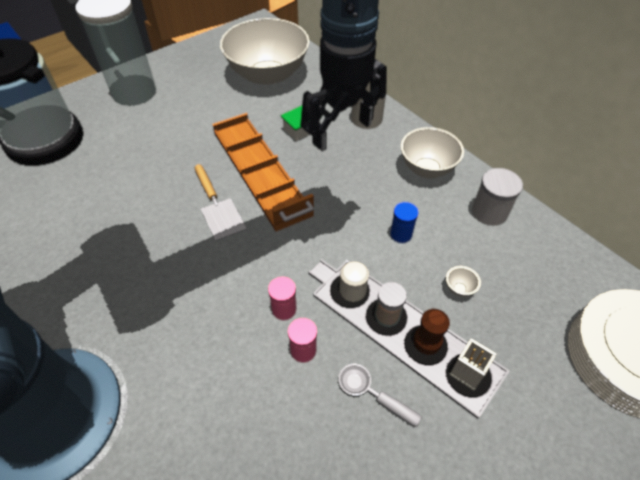

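The scene picture shows the tray row from the spout: salt pot (268,270), jar with steel cap (242,305), mill (213,350), holder (188,400). Caddy: handle at (350,205), far end at (455,135). Jar look-alikes: pink at (200,243) and (240,219), blue at (360,311); the cap-steel one on the black pad at (242,305) is the jar. White bowls and the mug, e.g. (295,390), could be taken for the salt pot or holder, but neither stands on the tray.

```bash
cat > h.py <<'E'
import numpy as np, cv2
from plant import env
def cam(c):
    r=env.read_camera(c); return {k:np.array(r[k]) for k in("image","K","distortion","eye","orientation")}
def plane(r,px,z):
    u=cv2.undistortPoints(np.array(px,float).reshape(-1,1,2),r["K"],r["distortion"]).reshape(-1,2)
    d=np.c_[u[:,0],-u[:,1],-np.ones(len(u))]@r["orientation"].T
    z=np.broadcast_to(z,len(u)); return r["eye"]+d*((z-r["eye"][2])/d[:,2])[:,None]
def proj(r,P):
    q=(np.array(P,float)-r["eye"])@r["orientation"]*[1,-1,-1]
    return cv2.projectPoints(q,np.zeros(3),np.zeros(3),r["K"],r["distortion"])[0].reshape(-1,2)
E
python3 - <<'E'
from h import *
np.set_printoptions(precision=0,suppress=True)
a=cam("scene");b=cam("side")
print("tops scene",plane(a,[(267,264),(241,301),(213,345),(187,397)],[74,84,93,72])[:,:2].tolist())
print("tops side",plane(b,[(354,270),(392,295),(435,321),(479,356)],[74,84,93,72])[:,:2].tolist())
print("tray scene",plane(a,[(264,251),(306,272),(152,412),(199,442)],10))
print("tray side",plane(b,[(314,293),(481,411),(507,372)],10))
print("caddy",plane(a,[(445,121),(472,139)],30),plane(b,[(214,122),(246,116)],30))
print("caddy handle end",plane(b,[(275,224),(312,210)],10),plane(a,[(333,190)],10))
im=np.hstack([cv2.resize(a["image"][100:250,280:490],None,fx=2.4,fy=2.4),cv2.resize(a["image"][235:455,140:320],None,fx=1.6,fy=1.6)[:352]]) if 0 else 0
cv2.imwrite("pics/c1.png",cv2.resize(b["image"][100:240,190:330],None,fx=4,fy=4,interpolation=2)[:,:,::-1])
cv2.imwrite("pics/c2.png",cv2.resize(b["image"][250:420,300:520],None,fx=3.5,fy=3.5,interpolation=2)[:,:,::-1])
E
```

```text
tops scene [[503.64729229249747, -120.3654417365428], [520.1040408716549, -195.66597092478753], [540.0142991692593, -271.9556485993875], [557.4303438288212, -346.8899290824512]]
tops side [[503.60756760597206, -121.99581109387105], [514.6733914311784, -200.39083373660645], [529.3781587502637, -277.06427103799865], [549.121472847171, -352.445512197242]]
tray scene [[ 453.  -85.   10.]
 [ 541.  -69.   10.]
 [ 510. -401.   10.]
 [ 598. -383.   10.]]
tray side [[ 447.  -85.   10.]
 [ 517. -404.   10.]
 [ 597. -389.   10.]]
caddy [[549. 389.  30.]
 [620. 379.  30.]] [[542. 405.  30.]
 [611. 377.  30.]]
caddy handle end [[485.  87.  10.]
 [564.  70.  10.]] [[466. 103.  10.]]
```

View pics/c1.png

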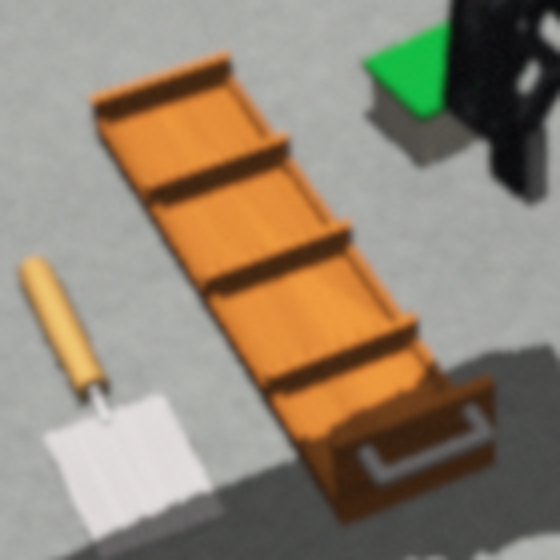

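View pics/c2.png

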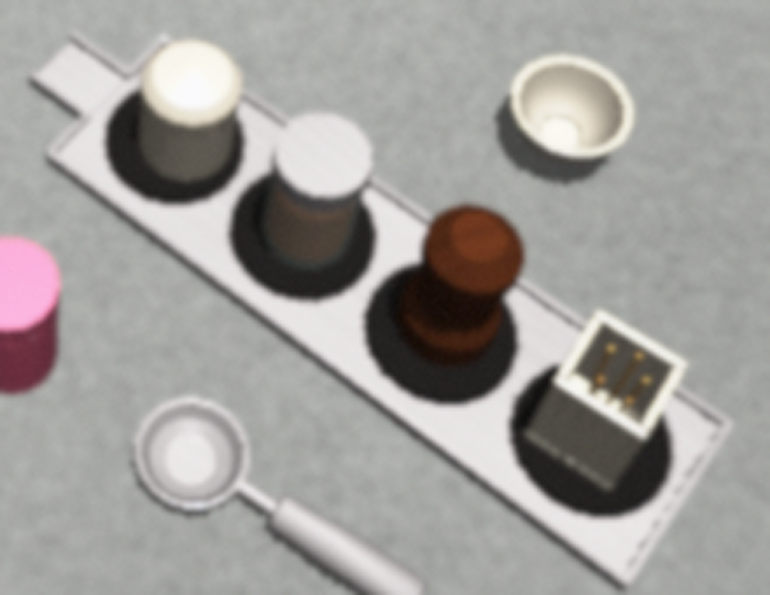

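The crops confirm the row: salt, jar (steel cap, clear/reddish body), mill, holder on black pads; the caddy bays are empty, handle towards the tray. Now fit the poses.

```bash
python3 - <<'E'
from h import *
from scipy.optimize import least_squares
np.set_printoptions(precision=1,suppress=True)
a=cam("scene");b=cam("side")
def W(p,L): 
    L=np.array(L,float);c,s=np.cos(p[2]),np.sin(p[2]);return np.c_[p[0]+c*L[:,0]-s*L[:,1],p[1]+s*L[:,0]+c*L[:,1],L[:,2]]
def fit(obs,p0):
    f=lambda p:np.concatenate([(proj(r,W(p,L))-np.array(px)).ravel() for r,L,px in obs])
    r=least_squares(f,p0,loss='soft_l1');print(r.x,np.degrees(r.x[2]),"res",f(r.x));return r.x
C1=lambda q:[(x/4+190,y/4+100) for x,y in q]; C2=lambda q:[(x/3.5+300,y/3.5+250) for x,y in q]
# caddy: +y towards handle (world -y) => theta ~ pi
p=fit([(b,[(37,-80,30),(-37,-80,30),(37,0,30),(-37,0,30),(37,80,30),(-37,80,30),(43,164,0),(-43,164,0)],C1([(152,192),(288,140),(208,287),(350,230),(270,385),(415,323),(343,520),(495,463)]))],[550,240,np.pi+.2])
print("bays +120,+40,-40,-120\n",W(p,[(0,y,10) for y in(120,40,-40,-120)]))
t=fit([(b,[(-48,165,10),(-48,-165,10),(48,-165,10)],C2([(48,152),(625,585),(732,425)])),(a,[(-48,165,10),(48,165,10),(-48,-165,10),(48,-165,10)],[(264,251),(306,272),(152,412),(199,442)])],[525,-236,.2])
print("pads\n",W(t,[(0,y,12) for y in(120,40,-40,-120)]))
h=plane(b,C2([(602,312),(688,363),(645,435),(553,385)]),72);print("holder",h[:,:2],h.mean(0));d=np.diff(np.r_[h,h[:1]],axis=0);print(np.degrees(np.arctan2(d[:,1],d[:,0]))%90)
E
```

```text
[546.6 228.7   3. ] 170.3508625385123 res [ 0.6 -1.5 -2.6  0.6  1.3 -2.5 -2.4 -0.   1.8 -2.3 -1.7  0.4  0.1  3.
  0.5  1.1]
bays +120,+40,-40,-120
 [[526.5 110.4  10. ]
 [539.9 189.3  10. ]
 [553.3 268.2  10. ]
 [566.7 347.   10. ]]
[ 524.7 -236.     0.2] 10.250577689965912 res [-0.2 -1.8 -0.5 -0.5 -0.1 -0.7 -1.  -2.7  2.2 -1.1 -4.6  1.6 -1.5  5.4]
pads
 [[ 503.3 -117.9   12. ]
 [ 517.6 -196.6   12. ]
 [ 531.8 -275.3   12. ]
 [ 546.  -354.1   12. ]]
holder [[ 562.1 -327.9]
 [ 572.5 -366.2]
 [ 533.1 -375.8]
 [ 519.9 -337.4]] [ 546.9 -351.8   72. ]
[15.2 13.7 19.  12.7]
```

```bash
python3 -m handwheel '-0.5 4 2 0 0 0 0;-0.5 4 2 0 0 0 0;-0.5 4 2 0 0 0 0;-0.5 4 2 0 0 0 0;-0.5 4 2 0 0 0 0;-0.3 3 2 0 0 0 0;0 0 0 0 0 0 0;0 0 0 0 0 0 0'
python3 - <<'E'
from h import *
r=cam("wrist");cv2.imwrite("pics/w1.png",r["image"][:,:,::-1]);print(r["eye"],r["K"][0],r["distortion"])
E
```

```text
time: 1.8
tool_pos: [547.4, 230.5, 333.9]
ee_rot: [[-0.001, 1.0, 0.001], [1.0, 0.001, -0.0], [-0.0, 0.001, -1.0]]
contact_force: [-0.4, -0.1, -0.3]
opening: 85.4
gripper_force: 0.0
[546.53626644 297.25514471 494.47278502] [374.65797245   0.         320.37120826] [-0.03805861  0.          0.          0.          0.        ]
```

View pics/w1.png

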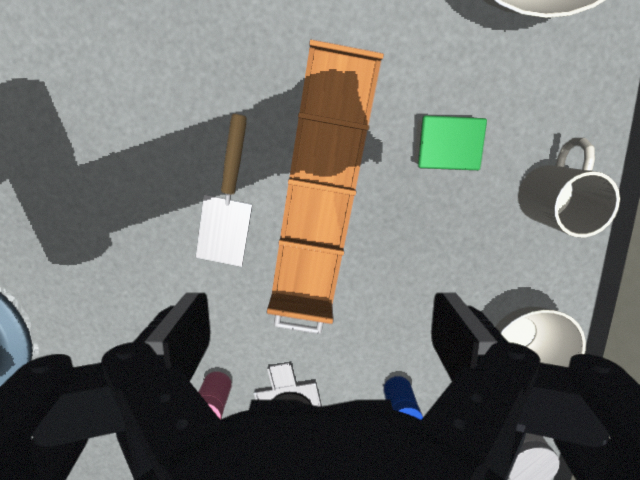

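```bash
python3 -m handwheel '-0.5 -5 0 0 0 0 0;-0.5 -5 0 0 0 0 0;-0.5 -5 0 0 0 0 0;0 -5 0 0 0 0 0;0 -5 0 0 0 0 0;0 -5 0 0 0 0 0;0 -5 0 0 0 0.09 0;0 -5 0 0 0 0.09 0'
python3 -m handwheel '0 -3 0 0 0 0 0;0 -3 0 0 0 0 0;0 0 0 0 0 0 0;0 0 0 0 0 0 0;0 0 0 0 0 0 0;0 0 0 0 0 0 0;0 0 0 0 0 0 0;0 0 0 0 0 0 0'
python3 - <<'E'
from h import *
r=cam("wrist");cv2.imwrite("pics/w2.png",r["image"][:,:,::-1]);print(r["eye"],r["K"][0],r["distortion"])
E
```

```text
time: 2.65
tool_pos: [530.4, -172.5, 332.9]
ee_rot: [[-0.18, 0.984, -0.002], [0.984, 0.18, 0.001], [0.001, -0.001, -1.0]]
contact_force: [0.6, 1.4, 0.3]
opening: 85.5
gripper_force: 0.0
time: 3.45
tool_pos: [532.3, -228.5, 334.0]
ee_rot: [[-0.18, 0.984, 0.0], [0.984, 0.18, -0.0], [-0.0, 0.0, -1.0]]
contact_force: [-0.2, 0.1, -0.0]
opening: 85.8
gripper_force: 0.0
[ 519.5717314  -162.84355466  494.59955702] [374.65797245   0.         320.37120826] [-0.03805861  0.          0.          0.          0.        ]
```

View pics/w2.png

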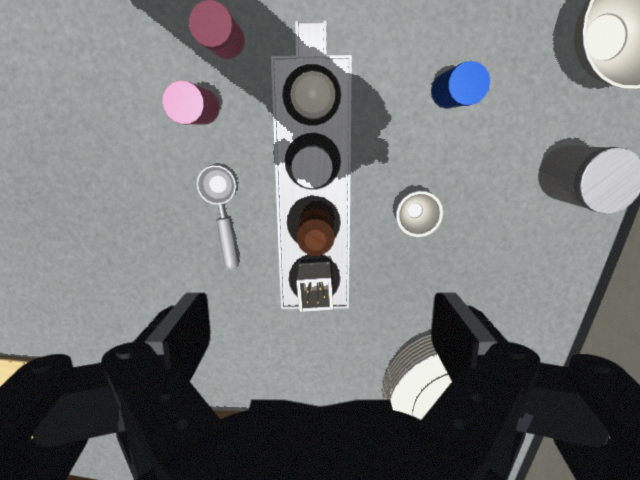

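```bash
python3 - <<'E'
from h import *
np.set_printoptions(precision=1,suppress=True)
r=cam("wrist")
print("tops",plane(r,[(313,95),(313,165),(316,237),(315,294)],[74,84,94,72]))
t=plane(r,[(272,57),(351,56),(282,307),(349,307)],10);print("tray",t,t.mean(0))
ax=(t[:2].mean(0)-t[2:].mean(0));print(np.linalg.norm(ax),np.degrees(np.arctan2(ax[1],ax[0]))-90)
u=ax/np.linalg.norm(ax);print([t.mean(0)+u*y for y in(120,40,-40,-120)])
# caddy: picture w1 taken at eye (546.5,297.3,494.5); rebuild orientation by turning back 
d=cv2.Rodrigues(np.array([0,0,-0.18]))[0];r["orientation"]=d@r["orientation"];r["eye"]=np.array([546.5,297.25,494.47])
c=plane(r,[(335,120.5),(322,185.5),(311.5,245.5)],30);print("dividers -80,0,80",c,np.diff(c,axis=0))
u=c[2]-c[0];u/=np.linalg.norm(u);print(np.degrees(np.arctan2(u[1],u[0]))-90)
print([c.mean(0)+u*y for y in(120,40,-40,-120)])
E
```

```text
tops [[ 505.2 -126.4   74. ]
 [ 518.  -197.9   84. ]
 [ 535.1 -274.2   94. ]
 [ 547.5 -351.9   72. ]]
tray [[ 447.2  -86.9   10. ]
 [ 539.9  -69.    10. ]
 [ 509.  -407.7   10. ]
 [ 602.5 -390.7   10. ]] [ 524.6 -238.6   10. ]
327.2525250824222 10.961254094613722
[array([ 501.8, -120.8,   10. ]), array([ 517. , -199.3,   10. ]), array([ 532.3, -277.8,   10. ]), array([ 547.5, -356.4,   10. ])]
dividers -80,0,80 [[564.1 311.1  30. ]
 [548.7 233.5  30. ]
 [535.2 155.7  30. ]] [[-15.4 -77.6   0. ]
 [-13.5 -77.8   0. ]]
-190.5381832579904
[array([527.4, 115.4,  30. ]), array([542. , 194.1,  30. ]), array([556.7, 272.7,  30. ]), array([571.3, 351.4,  30. ])]
```

```bash
python3 -m handwheel '-0.4 1.5 -3.5 0 0 0 0;-0.4 1.5 -3.5 0 0 0 0;-0.4 1.5 -3.5 0 0 0 0;-0.4 1.6 -3.5 0 0 0 0;-0.4 1.6 -3 0 0 0 0;-0.4 1.6 -3 0 0 0 0;-0.4 1.6 -3 0 0 0 0;0 0 0 0 0 0 0'
python3 - <<'E'
from h import *
r=cam("wrist");cv2.imwrite("pics/w3.png",r["image"][:,:,::-1])
s=env.read_state();print(proj(r,[s["tool_pos"]]),proj(r,[[503.5,-121,74]]))
E
```

```text
time: 4.35
tool_pos: [499.4, -117.0, 99.8]
ee_rot: [[-0.181, 0.983, -0.009], [0.983, 0.181, 0.004], [0.005, -0.008, -1.0]]
contact_force: [-0.4, -0.6, 0.6]
opening: 85.5
gripper_force: 0.0
[[326.24846439 289.46163641]] [[328.29062749 272.33152705]]
```

View pics/w3.png

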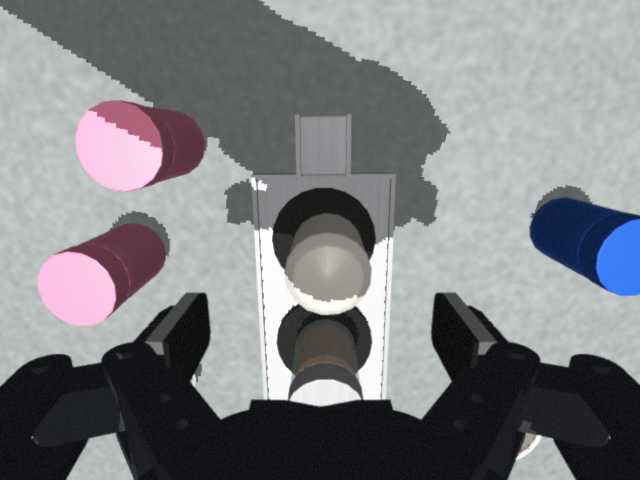

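The picture shows the salt pot's dome at (328,268), where (328,272) was predicted, midway between the fingers; descend.

```bash
python3 -m handwheel '0 0 -2 0 0 0 0;0 0 -2 0 0 0 0;0 0 -1.5 0 0 0 0;0 0 -0.7 0 0 0 0;0 0 0 0 0 0 0;0 0 0 0 0 0 255;0 0 0 0 0 0 255;0 0 0 0 0 0 255'
python3 -m handwheel '0 0 0 0 0 0 255;0 0 0 0 0 0 255;0 0 0 0 0 0 255;0 0 0 0 0 0 255;0 0 2 0 0 0 255;0 0 3 0 0 0 255;0 0 4 0 0 0 255;0 0 4.8 0 0 0 255'
```

```text
time: 5.2
tool_pos: [504.9, -120.9, 43.2]
ee_rot: [[-0.179, 0.984, 0.002], [0.984, 0.179, -0.001], [-0.002, 0.001, -1.0]]
contact_force: [-4.0, 0.4, 16.0]
opening: 45.2
gripper_force: 59.0
time: 6.0
tool_pos: [502.6, -119.7, 180.1]
ee_rot: [[-0.179, 0.984, -0.003], [0.984, 0.179, 0.001], [0.002, -0.003, -1.0]]
contact_force: [1.7, -0.3, -1.5]
opening: 44.6
gripper_force: 61.5
```

```bash
python3 -m handwheel '0.3 3 0 0 0 -0.06 255;0.3 3.5 0 0 0 -0.06 255;0.3 3.5 0 0 0 -0.06 255;0.3 3.5 0 0 0 -0.06 255;0.3 3.5 0 0 0 -0.06 255;0.3 3.4 0 0 0 -0.06 255;0.3 3 0 0 0 0 255;0 0 0 0 0 0 255'
python3 -m handwheel '0 0 -2 0 0 0 255;0 0 -3 0 0 0 255;0 0 -2 0 0 0 255;0 0 -0.5 0 0 0 255;0 0 0 0 0 0 255;0 0 0 0 0 0 255;0 0 0 0 0 0 255;0 0 0 0 0 0 255'
python3 - <<'E'
from h import *
a=cam("wrist");b=cam("side")
cv2.imwrite("pics/p1.png",np.hstack([cv2.resize(a["image"][:,120:520],None,fx=1,fy=1),cv2.resize(b["image"][100:260,190:323],None,fx=3,fy=3)])[:,:,::-1])
E
```

```text
time: 6.8
tool_pos: [525.0, 117.1, 179.9]
ee_rot: [[0.174, 0.985, 0.0], [0.985, -0.174, 0.001], [0.001, 0.0, -1.0]]
contact_force: [-0.3, -0.3, -1.4]
opening: 44.9
gripper_force: 61.4
time: 7.6
tool_pos: [526.1, 113.8, 106.0]
ee_rot: [[0.179, 0.984, 0.002], [0.984, -0.179, 0.0], [0.001, 0.002, -1.0]]
contact_force: [-0.2, -0.3, -2.0]
opening: 44.6
gripper_force: 61.5
```

View pics/p1.png

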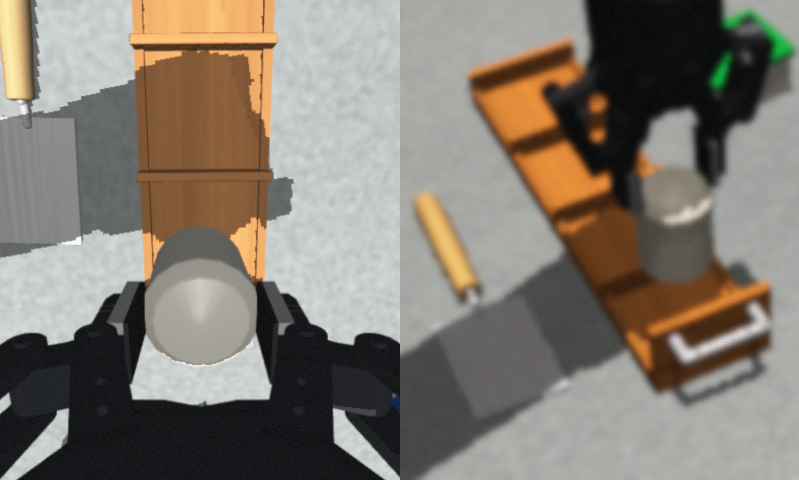

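The pot is upright in the grip over the handle bay; divider tops show at (324,177) and (324,41) in the wrist picture. Check the bay centre with them.

```bash
python3 - <<'E'
from h import *
r=cam("wrist");c=plane(r,[(324,41),(324,177)],30);u=c[1]-c[0];print(c,np.linalg.norm(u),np.degrees(np.arctan2(u[0],u[1])))
u/=np.linalg.norm(u);print(c[1]+40*u,c[0]+120*u)
E
```

```text
[[548.61993588 229.63990224  30.        ]
 [534.67477847 152.45323466  30.        ]] 78.4362739339668 -169.7589606461818
[527.56319261 113.09049407  30.        ] [527.2851783  111.55168048  30.        ]
```

Agrees with the target (527,113). Lower, release, rise.

```bash
python3 -m handwheel '0 0 -2 0 0 0 255;0 0 -2 0 0 0 255;0 0 -1.3 0 0 0 255;0 0 -0.6 0 0 0 255;0 0 -0.4 0 0 0 255;0 0 -0.1 0 0 0 255;0 0 0 0 0 0 255;0 0 0 0 0 0 255'
python3 -m handwheel '0 0 0 0 0 0 180;0 0 0 0 0 0 120;0 0 0 0 0 0 60;0 0 0 0 0 0 0;0 0 0 0 0 0 0;0 0 0 0 0 0 0;0 0 1 0 0 0 0;0 0 2 0 0 0 0'
```

```text
time: 8.55
tool_pos: [525.5, 113.9, 41.7]
ee_rot: [[0.179, 0.984, 0.001], [0.984, -0.179, 0.0], [0.0, 0.001, -1.0]]
contact_force: [-1.9, -0.1, 2.7]
opening: 44.7
gripper_force: 62.2
time: 9.35
tool_pos: [523.6, 113.6, 70.2]
ee_rot: [[0.179, 0.984, -0.003], [0.984, -0.179, -0.0], [-0.001, -0.003, -1.0]]
contact_force: [0.6, 0.5, 0.7]
opening: 85.6
gripper_force: 0.0
```

```bash
python3 -m handwheel '0 0 5 0 0 0 0;0 -2 3 0 0 0 0;-0.1 -4.5 0 0 0 0.06 0;-0.1 -4.5 0 0 0 0.06 0;-0.1 -4.5 0 0 0 0.06 0;-0.1 -4.5 0 0 0 0.06 0;-0.1 -4.5 0 0 0 0.06 0;-0.1 -4.5 0 0 0 0.06 0'
python3 -m handwheel '-0.1 -2.1 0 0 0 0 0;0 0 -1 0 0 0 0;0 0 -1 0 0 0 0;0 0 -1 0 0 0 0;0 0 0 0 0 0 0;0 0 0 0 0 0 0;0 0 0 0 0 0 0;0 0 0 0 0 0 0'
python3 - <<'E'
from h import *
a=cam("wrist");b=cam("side")
print("jar top pred",proj(a,[[517.5,-198.5,84]]))
cv2.imwrite("pics/p2.png",np.hstack([cv2.resize(a["image"][:,120:520],None,fx=1,fy=1),cv2.resize(b["image"][100:260,190:323],None,fx=3,fy=3)])[:,:,::-1])
E
```

```text
time: 10.15
tool_pos: [519.0, -178.2, 151.8]
ee_rot: [[-0.181, 0.983, 0.001], [0.983, 0.181, -0.0], [-0.001, 0.001, -1.0]]
contact_force: [1.0, -0.6, -0.7]
opening: 85.6
gripper_force: 0.0
time: 10.95
tool_pos: [518.6, -197.0, 121.4]
ee_rot: [[-0.18, 0.984, 0.001], [0.984, 0.18, -0.0], [-0.001, 0.001, -1.0]]
contact_force: [-0.0, 0.1, -0.5]
opening: 85.8
gripper_force: 0.0
jar top pred [[319.08086773 258.88484208]]
```

View pics/p2.png

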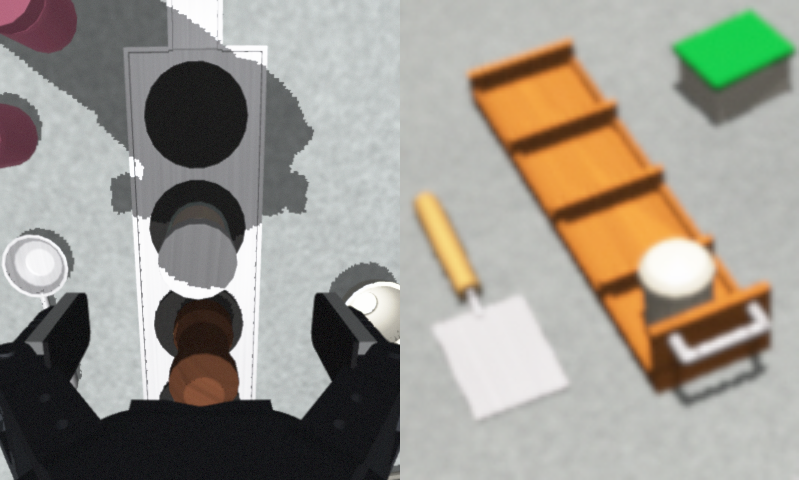

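Salt stands upright in the handle bay; the jar's cap is at (318,259), predicted (319,259). Grasp the jar, lift, carry to bay +40 (541,192).

```bash
python3 -m handwheel '0 0 -2 0 0 0 0;0 0 -2.5 0 0 0 0;0 0 -2 0 0 0 0;0 0 -0.8 0 0 0 0;0 0 0 0 0 0 0;0 0 0 0 0 0 255;0 0 0 0 0 0 255;0 0 0 0 0 0 255'
python3 -m handwheel '0 0 0 0 0 0 255;0 0 0 0 0 0 255;0 0 0 0 0 0 255;0 0 0 0 0 0 255;0 0 2 0 0 0 255;0 0 3 0 0 0 255;0 0 4 0 0 0 255;0 0 4.2 0 0 0 255'
```

```text
time: 11.85
tool_pos: [518.9, -197.8, 49.0]
ee_rot: [[-0.179, 0.984, 0.002], [0.984, 0.179, -0.001], [-0.001, 0.001, -1.0]]
contact_force: [-2.8, 1.0, 14.2]
opening: 44.0
gripper_force: 24.3
time: 12.65
tool_pos: [517.4, -196.8, 180.9]
ee_rot: [[-0.179, 0.984, -0.001], [0.984, 0.179, 0.001], [0.001, -0.001, -1.0]]
contact_force: [0.8, -0.2, -1.9]
opening: 42.6
gripper_force: 61.2
```

```bash
python3 -m handwheel '0.3 4 0 0 0 -0.03 255;0.3 5 0 0 0 -0.05 255;0.3 5 0 0 0 -0.06 255;0.3 5 0 0 0 -0.06 255;0.3 5 0 0 0 -0.06 255;0.3 5 0 0 0 -0.06 255;0.3 5 0 0 0 -0.04 255;0.2 5 0 0 0 0 255'
python3 -m handwheel '0 0 0 0 0 0 255;0 0 0 0 0 0 255;0 0 -3 0 0 0 255;0 0 -4 0 0 0 255;0 0 -2.5 0 0 0 255;0 0 0 0 0 0 255;0 0 0 0 0 0 255;0 0 0 0 0 0 255'
python3 -m handwheel '0 0 -1 0 0 0 255;0 0 -1 0 0 0 255;0 0 -0.8 0 0 0 255;0 0 -0.5 0 0 0 255;0 0 -0.4 0 0 0 255;0 0 -0.1 0 0 0 255;0 0 0 0 0 0 255;0 0 0 0 0 0 255'
```

```text
time: 13.45
tool_pos: [541.0, 194.3, 180.2]
ee_rot: [[0.18, 0.984, 0.001], [0.984, -0.18, 0.0], [0.0, 0.001, -1.0]]
contact_force: [2.0, -0.8, -0.5]
opening: 43.0
gripper_force: 61.4
time: 14.25
tool_pos: [542.8, 191.8, 86.9]
ee_rot: [[0.18, 0.984, 0.003], [0.984, -0.18, 0.001], [0.001, 0.003, -1.0]]
contact_force: [0.0, -0.5, -0.3]
opening: 42.7
gripper_force: 61.4
time: 15.05
tool_pos: [540.5, 192.4, 47.5]
ee_rot: [[0.179, 0.984, -0.0], [0.984, -0.179, 0.0], [0.0, -0.0, -1.0]]
contact_force: [-3.1, -0.5, 4.5]
opening: 42.9
gripper_force: 62.0
```

```bash
python3 -m handwheel '0 0 0 0 0 0 180;0 0 0 0 0 0 120;0 0 0 0 0 0 60;0 0 0 0 0 0 0;0 0 0 0 0 0 0;0 0 0 0 0 0 0;0 0 1 0 0 0 0;0 0 2 0 0 0 0'
python3 -m handwheel '0 0 5 0 0 0 0;0 -2 2.3 0 0 0 0;-0.1 -4.9 0 0 0 0.06 0;-0.1 -4.9 0 0 0 0.06 0;-0.1 -4.9 0 0 0 0.06 0;-0.1 -4.9 0 0 0 0.06 0;-0.1 -4.9 0 0 0 0.06 0;-0.1 -4.9 0 0 0 0.06 0'
python3 -m handwheel '-0.1 -5 0 0 0 0 0;-0.1 -5 0 0 0 0 0;0 -4 0 0 0 0 0;0 -1.4 0 0 0 0 0;0 0 -2 0 0 0 0;0 0 0 0 0 0 0;0 0 0 0 0 0 0;0 0 0 0 0 0 0'
python3 - <<'E'
from h import *
a=cam("wrist");b=cam("side")
print("mill top pred",proj(a,[[533,-276,95]]))
cv2.imwrite("pics/p3.png",np.hstack([cv2.resize(a["image"][:,120:520],None,fx=1,fy=1),cv2.resize(b["image"][100:260,190:323],None,fx=3,fy=3)])[:,:,::-1])
E
```

```text
time: 15.85
tool_pos: [539.6, 191.8, 76.1]
ee_rot: [[0.179, 0.984, -0.003], [0.984, -0.179, -0.001], [-0.001, -0.003, -1.0]]
contact_force: [-0.1, 0.1, 0.3]
opening: 85.3
gripper_force: 0.0
time: 16.65
tool_pos: [535.0, -123.8, 150.9]
ee_rot: [[-0.182, 0.983, 0.001], [0.983, 0.182, -0.0], [-0.001, 0.001, -1.0]]
contact_force: [0.6, 0.1, -0.0]
opening: 85.1
gripper_force: 0.0
time: 17.45
tool_pos: [533.5, -275.1, 130.8]
ee_rot: [[-0.18, 0.984, 0.001], [0.984, 0.18, -0.0], [-0.0, 0.001, -1.0]]
contact_force: [-0.4, 0.0, 0.7]
opening: 85.3
gripper_force: 0.0
mill top pred [[320.26717088 259.03379581]]
```

View pics/p3.png

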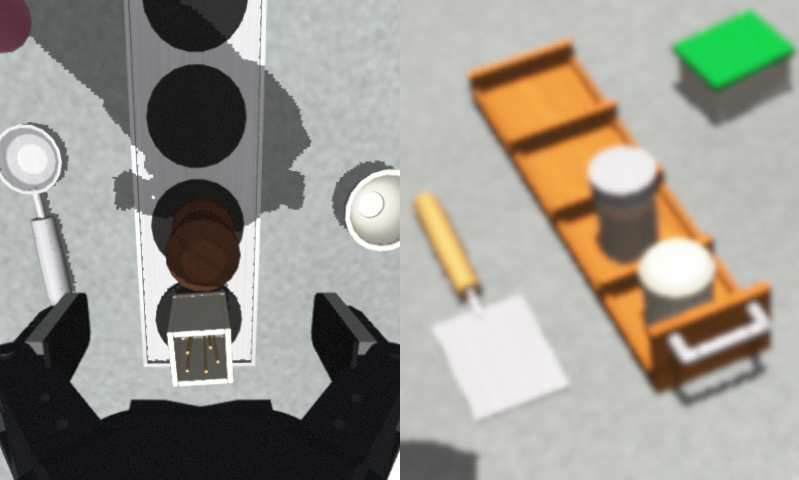

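Jar stands upright in bay 2; mill head at (323,258), as predicted. Grasp the mill's waist, carry to bay −40 (555,271).

```bash
python3 -m handwheel '0 0 -2 0 0 0 0;0 0 -2.5 0 0 0 0;0 0 -2 0 0 0 0;0 0 -1.1 0 0 0 0;0 0 0 0 0 0 0;0 0 0 0 0 0 255;0 0 0 0 0 0 255;0 0 0 0 0 0 255'
python3 -m handwheel '0 0 0 0 0 0 255;0 0 0 0 0 0 255;0 0 0 0 0 0 255;0 0 0 0 0 0 255;0 0 2 0 0 0 255;0 0 3 0 0 0 255;0 0 4 0 0 0 255;0 0 4 0 0 0 255'
```

```text
time: 18.35
tool_pos: [534.0, -276.4, 55.2]
ee_rot: [[-0.179, 0.984, 0.002], [0.984, 0.179, -0.001], [-0.002, 0.002, -1.0]]
contact_force: [-1.0, 0.3, 0.8]
opening: 44.3
gripper_force: 0.9
time: 19.15
tool_pos: [532.4, -275.4, 184.9]
ee_rot: [[-0.179, 0.984, -0.001], [0.984, 0.179, 0.001], [0.001, -0.001, -1.0]]
contact_force: [0.8, -0.8, -2.4]
opening: 41.2
gripper_force: 61.3
```

```bash
python3 -m handwheel '0.2 4 0 0 0 -0.03 255;0.2 5 0 0 0 -0.05 255;0.2 5 0 0 0 -0.06 255;0.2 5 0 0 0 -0.06 255;0.2 5 0 0 0 -0.06 255;0.2 5 0 0 0 -0.06 255;0.2 5 0 0 0 -0.04 255;0.2 5 0 0 0 0 255'
python3 -m handwheel '0.2 5 0 0 0 0 255;0.2 5 0 0 0 0 255;0.2 4 0 0 0 0 255;0 1.7 0 0 0 0 255;0 0 0 0 0 0 255;0 0 0 0 0 0 255;0 0 0 0 0 0 255;0 0 0 0 0 0 255'
python3 - <<'E'
from h import *
a=cam("wrist");b=cam("side");s=env.read_state()["tool_pos"]
print(proj(b,[s,[s[0],s[1],s[2]-42],[s[0],s[1],s[2]+42]]))
c,r=proj(b,[s])[0].astype(int)
cv2.imwrite("pics/p4.png",np.hstack([a["image"][:,120:520],cv2.resize(b["image"][r-65:r+95,c-66:c+67],None,fx=3,fy=3)])[:,:,::-1]);print(c,r)
E
```

```text
time: 19.95
tool_pos: [548.8, 115.9, 184.2]
ee_rot: [[0.18, 0.984, 0.001], [0.984, -0.18, -0.0], [0.0, 0.001, -1.0]]
contact_force: [-0.2, -0.3, -1.4]
opening: 41.5
gripper_force: 61.3
time: 20.75
tool_pos: [555.3, 269.2, 184.0]
ee_rot: [[0.181, 0.983, 0.0], [0.983, -0.181, -0.0], [-0.0, 0.0, -1.0]]
contact_force: [0.4, -0.4, -1.3]
opening: 41.0
gripper_force: 61.3
[[243.57110868  91.07845856]
 [246.07174215 108.97098691]
 [240.88436049  71.86982169]]
243 91
```

View pics/p4.png

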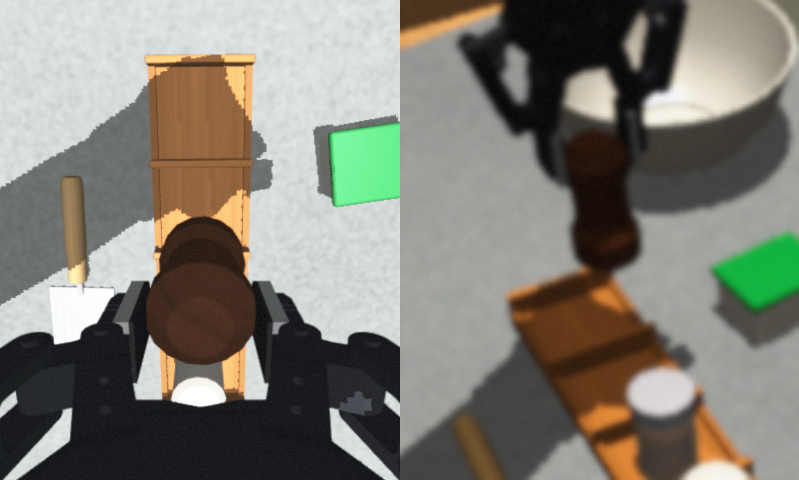

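Mill hangs upright, gripped under its head, over bay 3. Lower and release, then go on to the holder.

```bash
python3 -m handwheel '0 0 -3 0 0 0 255;0 0 -4 0 0 0 255;0 0 -2.5 0 0 0 255;0 0 -1 0 0 0 255;0 0 0 0 0 0 255;0 0 0 0 0 0 255;0 0 -0.5 0 0 0 255;0 0 -0.5 0 0 0 255'
python3 -m handwheel '0 0 -0.5 0 0 0 255;0 0 -0.4 0 0 0 255;0 0 -0.3 0 0 0 255;0 0 -0.2 0 0 0 255;0 0 -0.1 0 0 0 255;0 0 0 0 0 0 255;0 0 0 0 0 0 255;0 0 0 0 0 0 255'
```

```text
time: 21.65
tool_pos: [556.6, 271.4, 70.3]
ee_rot: [[0.179, 0.984, 0.003], [0.984, -0.179, 0.001], [0.002, 0.003, -1.0]]
contact_force: [-1.2, -0.4, -2.4]
opening: 40.8
gripper_force: 61.3
time: 22.45
tool_pos: [555.2, 270.9, 53.9]
ee_rot: [[0.179, 0.984, 0.0], [0.984, -0.179, 0.0], [0.0, 0.0, -1.0]]
contact_force: [0.5, 0.0, -0.4]
opening: 41.1
gripper_force: 61.3
```

```bash
python3 -m handwheel '0 0 -0.1 0 0 0 255;0 0 -0.1 0 0 0 255;0 0 0 0 0 0 255;0 0 0 0 0 0 180;0 0 0 0 0 0 120;0 0 0 0 0 0 60;0 0 0 0 0 0 0;0 0 0 0 0 0 0'
python3 -m handwheel '0 0 0 0 0 0 0;0 0 1 0 0 0 0;0 0 3 0 0 0 0;0 0 5 0 0 0 0;0 0 1 0 0 0 0;0 -4 0 0 0 0 0;-0.1 -4.5 0 0 0 0.06 0;-0.1 -5 0 0 0 0.06 0'
python3 -m handwheel '-0.1 -5 0 0 0 0.06 0;-0.1 -5 0 0 0 0.06 0;-0.1 -5 0 0 0 0.06 0;-0.1 -5 0 0 0 0.06 0;-0.1 -5 0 0 0 0.07 0;-0.1 -5 0 0 0 0 0;0 -5 0 0 0 0 0;0 -5 0 0 0 0 0'
python3 -m handwheel '0 -5 0 0 0 0 0;0 -4 0 0 0 0 0;0 0 -2 0 0 0 0;0 0 -1 0 0 0 0;0 0 0 0 0 0 0;0 0 0 0 0 0 0;0 0 0 0 0 0 0;0 0 0 0 0 0 0'
python3 - <<'E'
from h import *
a=cam("wrist");b=cam("side")
print("holder top pred",proj(a,[[547,-354,72]]))
cv2.imwrite("pics/p5.png",np.hstack([a["image"][:,120:520],cv2.resize(b["image"][90:250,190:323],None,fx=3,fy=3)])[:,:,::-1])
E
```

```text
time: 23.25
tool_pos: [554.9, 270.8, 51.6]
ee_rot: [[0.179, 0.984, -0.0], [0.984, -0.179, -0.0], [-0.0, -0.0, -1.0]]
contact_force: [-0.5, -1.3, -0.1]
opening: 84.8
gripper_force: 0.0
time: 24.05
tool_pos: [553.3, 135.2, 152.6]
ee_rot: [[0.055, 0.998, 0.002], [0.998, -0.055, 0.0], [0.0, 0.002, -1.0]]
contact_force: [1.2, -0.7, -0.4]
opening: 85.3
gripper_force: 0.0
time: 24.85
tool_pos: [546.9, -266.3, 152.5]
ee_rot: [[-0.247, 0.969, 0.001], [0.969, 0.247, -0.0], [-0.001, 0.001, -1.0]]
contact_force: [1.0, 0.3, 0.3]
opening: 85.3
gripper_force: 0.0
time: 25.65
tool_pos: [547.7, -353.7, 122.9]
ee_rot: [[-0.249, 0.969, 0.001], [0.969, 0.249, -0.001], [-0.001, 0.001, -1.0]]
contact_force: [0.1, -0.7, -0.3]
opening: 85.2
gripper_force: 0.0
holder top pred [[319.98779854 249.58188529]]
```

View pics/p5.png

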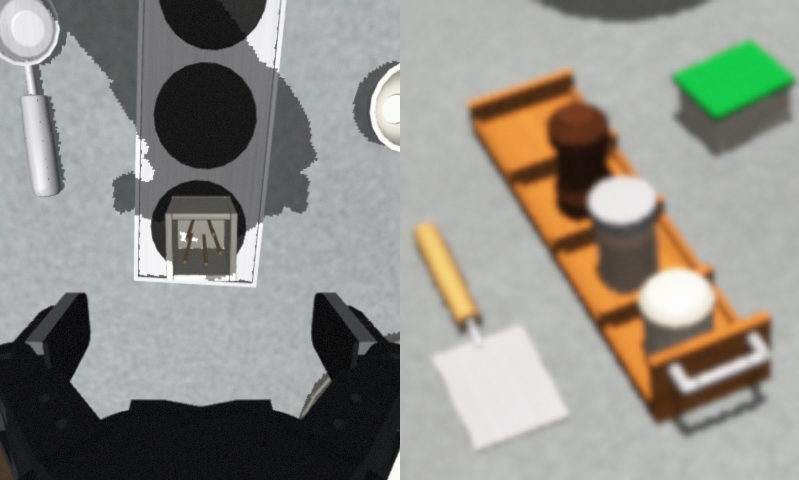

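Mill, jar and salt stand in their bays; the holder is square to the fingers at (321,248), as predicted. Grasp.

```bash
python3 -m handwheel '0 0 -2 0 0 0 0;0 0 -2.5 0 0 0 0;0 0 -2 0 0 0 0;0 0 -1.3 0 0 0 0;0 0 0 0 0 0 0;0 0 0 0 0 0 255;0 0 0 0 0 0 255;0 0 0 0 0 0 255'
python3 -m handwheel '0 0 0 0 0 0 255;0 0 0 0 0 0 255;0 0 0 0 0 0 255;0 0 0 0 0 0 255;0 0 2 0 0 0 255;0 0 3 0 0 0 255;0 0 4 0 0 0 255;0 0 4.6 0 0 0 255'
```

```text
time: 26.55
tool_pos: [548.0, -354.8, 45.3]
ee_rot: [[-0.247, 0.969, 0.002], [0.969, 0.247, -0.002], [-0.002, 0.002, -1.0]]
contact_force: [0.0, 0.0, -0.8]
opening: 43.9
gripper_force: 0.0
time: 27.35
tool_pos: [545.6, -353.1, 179.4]
ee_rot: [[-0.247, 0.969, -0.003], [0.969, 0.247, 0.003], [0.003, -0.003, -1.0]]
contact_force: [0.2, -0.1, -2.4]
opening: 40.4
gripper_force: 60.8
```

```bash
python3 -m handwheel '0.1 4 0 0 0 -0.03 255;0.1 5 0 0 0 -0.06 255;0.1 5 0 0 0 -0.06 255;0.1 5 0 0 0 -0.06 255;0.1 5 0 0 0 -0.06 255;0.1 5 0 0 0 -0.06 255;0.1 5 0 0 0 -0.06 255;0.1 5 0 0 0 -0.04 255'
python3 -m handwheel '0.2 5 0 0 0 0 255;0.2 5 0 0 0 0 255;0.2 5 0 0 0 0 255;0.2 5 0 0 0 0 255;0.2 5 0 0 0 0 255;0.2 4 0 0 0 0 255;0.2 2.4 0 0 0 0 255;0 0 0 0 0 0 255'
python3 -m handwheel '0 0 -3 0 0 0 255;0 0 -4 0 0 0 255;0 0 -2 0 0 0 255;0 0 0 0 0 0 255;0 0 0 0 0 0 255;0 0 0 0 0 0 255;0 0 0 0 0 0 255;0 0 0 0 0 0 255'
python3 - <<'E'
from h import *
a=cam("wrist");b=cam("side")
print(proj(a,[[569,350,10]]))
cv2.imwrite("pics/p6.png",np.hstack([a["image"][:,120:520],cv2.resize(b["image"][90:250,190:323],None,fx=3,fy=3)])[:,:,::-1])
E
```

```text
time: 28.15
tool_pos: [554.3, 37.8, 179.6]
ee_rot: [[0.181, 0.983, -0.001], [0.983, -0.181, -0.0], [-0.0, -0.001, -1.0]]
contact_force: [0.7, 0.2, -1.2]
opening: 40.1
gripper_force: 60.9
time: 28.95
tool_pos: [568.1, 353.0, 178.7]
ee_rot: [[0.175, 0.985, -0.001], [0.985, -0.175, 0.0], [0.0, -0.001, -1.0]]
contact_force: [0.5, -0.5, -1.0]
opening: 39.9
gripper_force: 60.9
time: 29.75
tool_pos: [570.0, 350.0, 91.4]
ee_rot: [[0.179, 0.984, 0.003], [0.984, -0.179, 0.001], [0.002, 0.002, -1.0]]
contact_force: [-0.3, -0.1, -1.0]
opening: 40.2
gripper_force: 60.8
[[319.30238413 235.907721  ]]
```

View pics/p6.png

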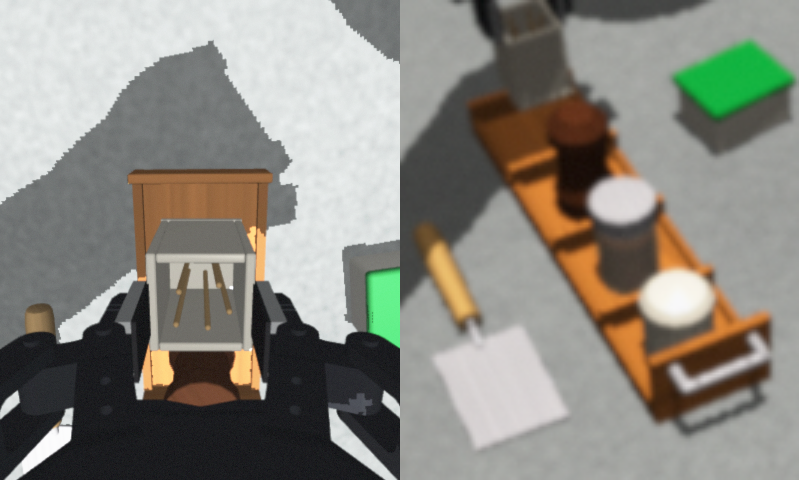

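The holder is centred in the last bay, in front of the end board top at row 178; set it down, release, withdraw.

```bash
python3 -m handwheel '0 0 -1.5 0 0 0 255;0 0 -1.2 0 0 0 255;0 0 -0.8 0 0 0 255;0 0 -0.6 0 0 0 255;0 0 -0.4 0 0 0 255;0 0 -0.2 0 0 0 255;0 0 -0.1 0 0 0 255;0 0 0 0 0 0 255'
python3 -m handwheel '0 0 0 0 0 0 255;0 0 0 0 0 0 180;0 0 0 0 0 0 120;0 0 0 0 0 0 60;0 0 0 0 0 0 0;0 0 0 0 0 0 0;0 0 0 0 0 0 0;0 0 1 0 0 0 0'
python3 -m handwheel '0 0 3 0 0 0 0;0 0 5 0 0 0 0;0 0 5 0 0 0 0;0 0 3 0 0 0 0;0 -4 0 0 0 0 0;0 -4 0 0 0 0 0;0 0 0 0 0 0 0;0 0 0 0 0 0 0'
python3 - <<'E'
from h import *
a=cam("wrist");b=cam("side");d=cam("scene")
cv2.imwrite("pics/p7.png",np.hstack([a["image"][:,120:520],cv2.resize(b["image"][90:250,190:323],None,fx=3,fy=3)])[:,:,::-1])
u=np.array([-.177,-.984,0]);c=np.array([548,231.5,0])
print(proj(a,[c+u*y+[0,0,h] for y,h in((-40,94),(-120,70))]))
E
```

```text
time: 30.65
tool_pos: [569.0, 349.6, 43.5]
ee_rot: [[0.179, 0.984, 0.001], [0.984, -0.179, 0.0], [0.0, 0.0, -1.0]]
contact_force: [-2.3, -2.6, 7.3]
opening: 39.9
gripper_force: 61.7
time: 31.45
tool_pos: [567.8, 349.0, 50.5]
ee_rot: [[0.179, 0.984, -0.003], [0.984, -0.179, -0.002], [-0.002, -0.003, -1.0]]
contact_force: [-0.2, -0.0, -0.7]
opening: 85.4
gripper_force: 0.0
time: 32.25
tool_pos: [569.2, 269.0, 212.7]
ee_rot: [[0.181, 0.984, 0.001], [0.984, -0.181, 0.001], [0.001, 0.001, -1.0]]
contact_force: [0.7, 1.3, 0.9]
opening: 85.9
gripper_force: 0.0
[[302.4086874  223.55078057]
 [302.09509598 115.95989714]]
```

View pics/p7.png

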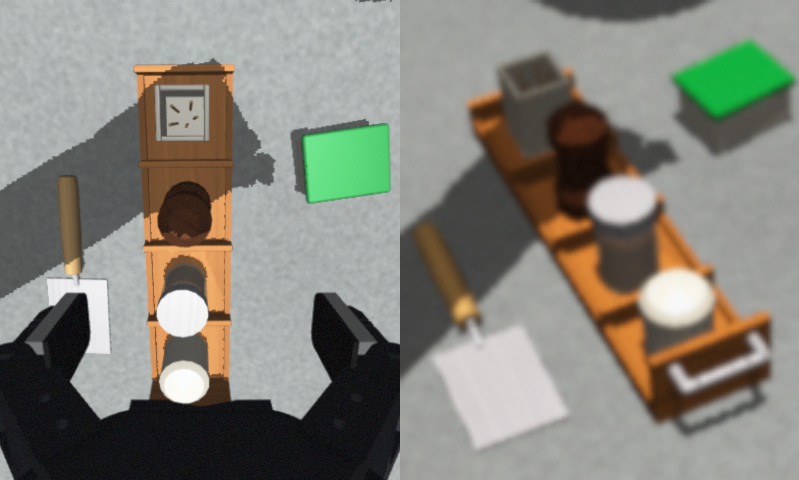

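All four stand upright and centred: the holder at (302,113), mill at (305,218), jar at (302,312) and salt at (304,382). The arm is clear, so I am handing in.

```bash
python3 -c "from plant import env;print(env.job_done())"
```

```text
the job is handed in; nothing more can be done
None
```

All four things stand upright in the caddy in the right order from the handle (salt, jar, mill, holder), and I handed the job in at about 32 s; no verdict came back.

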